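# Reset the tripped grinder switch

### The job

One of the three motor switches on the sharpening bench has tripped: its lever rests about midway instead of at either end. Reset that one by pushing its lever fully off (down, towards the robot) as far as it goes, then throwing it fully on (up, towards the guard hoop) and leaving it there. Leave the other two levers as they are and don't shift the other things on the bench.

Things in the scene. Friction and masses are not known exactly. Their poses are not given: they have to be found in the camera images.
- breaker_a: One of three identical grey motor switch boxes (220 x 100 x 60 mm), each bolted to the bench on its own tilted steel stand, side by side in any order. Origin: centre of its 220 x 100 mm foot on the bench; x points away from the robot, y left, z up. Its face slopes up towards +x at 30 degrees to the bench and carries a lever; a guard hoop overhangs it.
- pivot_a (a point): Pivot of lever_a: centre of the face, at (0, 0, 120 mm) of breaker_a; axes as breaker_a. In these axes up-slope is U = (0.866, 0, 0.5) and the outward face normal N = (-0.5, 0, 0.866). The face reaches 110 mm up- and down-slope. A boss of 16 mm radius, 40 mm wide, surrounds the pivot.
- hoop_a (a point): Middle of the top bar of the steel guard hoop of breaker_a: round bar 12 mm thick, 102 mm wide over all, standing square to the face near its upper edge (104 mm up-slope of the pivot), 200 mm out along N with a lower cross-bar at 90 mm. It leans over the lever, 350 mm high, in the way of a vertical tool: come in along -N, tilted 30 degrees.
- bar_a (a point): Centre of the black cross-bar at the tip of lever_a: a round bar 60 mm long along the box's y, 18 mm thick, 90 mm from the pivot on a 12 mm round steel stem (T shape). Push it with closed fingertips from the side it should leave.
- lever_a (a joint): Lever angle (rad) about the box's y. 0 = fully off, at its stop: 0.6 down-slope of the face normal, towards the robot. 1.2 = fully on, at its stop: 0.6 up-slope, towards the guard hoop. Midway (0.4 to 0.7) = tripped; exactly one lever is so, one other is on, one off. Stays where left (no spring); friction takes 3 to 5 N at the bar.
- breaker_b: One of three identical grey motor switch boxes (220 x 100 x 60 mm), each bolted to the bench on its own tilted steel stand, side by side in any order. Origin: centre of its 220 x 100 mm foot on the bench; x points away from the robot, y left, z up. Its face slopes up towards +x at 30 degrees to the bench and carries a lever; a guard hoop overhangs it.
- pivot_b (a point): Pivot of lever_b: centre of the face, at (0, 0, 120 mm) of breaker_b; axes as breaker_b. In these axes up-slope is U = (0.866, 0, 0.5) and the outward face normal N = (-0.5, 0, 0.866). The face reaches 110 mm up- and down-slope. A boss of 16 mm radius, 40 mm wide, surrounds the pivot.
- hoop_b (a point): Middle of the top bar of the steel guard hoop of breaker_b: round bar 12 mm thick, 102 mm wide over all, standing square to the face near its upper edge (104 mm up-slope of the pivot), 200 mm out along N with a lower cross-bar at 90 mm. It leans over the lever, 350 mm high, in the way of a vertical tool: come in along -N, tilted 30 degrees.
- bar_b (a point): Centre of the black cross-bar at the tip of lever_b: a round bar 60 mm long along the box's y, 18 mm thick, 90 mm from the pivot on a 12 mm round steel stem (T shape). Push it with closed fingertips from the side it should leave.
- lever_b (a joint): Lever angle (rad) about the box's y. 0 = fully off, at its stop: 0.6 down-slope of the face normal, towards the robot. 1.2 = fully on, at its stop: 0.6 up-slope, towards the guard hoop. Midway (0.4 to 0.7) = tripped; exactly one lever is so, one other is on, one off. Stays where left (no spring); friction takes 3 to 5 N at the bar.
- breaker_c: One of three identical grey motor switch boxes (220 x 100 x 60 mm), each bolted to the bench on its own tilted steel stand, side by side in any order. Origin: centre of its 220 x 100 mm foot on the bench; x points away from the robot, y left, z up. Its face slopes up towards +x at 30 degrees to the bench and carries a lever; a guard hoop overhangs it.
- pivot_c (a point): Pivot of lever_c: centre of the face, at (0, 0, 120 mm) of breaker_c; axes as breaker_c. In these axes up-slope is U = (0.866, 0, 0.5) and the outward face normal N = (-0.5, 0, 0.866). The face reaches 110 mm up- and down-slope. A boss of 16 mm radius, 40 mm wide, surrounds the pivot.
- hoop_c (a point): Middle of the top bar of the steel guard hoop of breaker_c: round bar 12 mm thick, 102 mm wide over all, standing square to the face near its upper edge (104 mm up-slope of the pivot), 200 mm out along N with a lower cross-bar at 90 mm. It leans over the lever, 350 mm high, in the way of a vertical tool: come in along -N, tilted 30 degrees.
- bar_c (a point): Centre of the black cross-bar at the tip of lever_c: a round bar 60 mm long along the box's y, 18 mm thick, 90 mm from the pivot on a 12 mm round steel stem (T shape). Push it with closed fingertips from the side it should leave.
- lever_c (a joint): Lever angle (rad) about the box's y. 0 = fully off, at its stop: 0.6 down-slope of the face normal, towards the robot. 1.2 = fully on, at its stop: 0.6 up-slope, towards the guard hoop. Midway (0.4 to 0.7) = tripped; exactly one lever is so, one other is on, one off. Stays where left (no spring); friction takes 3 to 5 N at the bar.
- stone_grey: Bystander: grey whetstone slab, 70 x 200 x 28 mm, long along its y. Loose; origin at the centre of its underside.
- stone_tan: Bystander: pale whetstone slab, 200 x 75 x 30 mm, long along its x. Loose; origin at the centre of its underside.
- knife: Bystander: kitchen knife lying flat, 270 mm long along its y, 20 mm high. Loose; origin at the centre of its underside, near the joint of blade and handle.
- oil_bottle: Bystander: upright amber oil bottle, 48 mm wide, 110 mm high. Loose; origin at the centre of its underside.
- grit_jar: Bystander: upright small jar, 48 mm wide, 70 mm high. Loose; origin at the centre of its underside.
- square: Bystander: joiner's try square lying flat, wooden stock 120 mm along its x, steel blade 160 mm along its y, 18 mm high. Loose; origin at the centre of its underside, under the stock.
- honing_block: Bystander: wooden honing block, 50 x 130 x 35 mm, long along its y. Loose; origin at the centre of its underside.

How it is judged (in metres and radians):
On the way, in this order (a step that is already met when the one before it is completed fails the run):
1. the tripped lever is pushed fully off (within 0.1 rad of the stop) (value of joint lever_a below 0.1 rad), for 0.2 s.
2. then it is thrown fully on (within 0.1 rad of the stop) (value of joint lever_a above 1.1 rad), for 0.2 s.
At the end, for the whole second after the job is handed in: The lever that had tripped is at rest fully on (angle over 1.1 of 1.2 rad), the lever that was on is still on (over 1.05), the one that was off is still off (under 0.15), and each loose bystander is within 30 mm of where it began (value of joint lever_a above 1.1 rad and value of joint lever_b above 1.05 rad and value of joint lever_c below 0.15 rad and velocity of joint lever_a below 0.1 rad/s and not (velocity of joint lever_a below -0.1 rad/s) and distance of each of stone_grey, stone_tan, knife, oil_bottle, grit_jar, square, honing_block from where it was at the start of the episode below 0.03 m); the robot touches nothing.
It fails at once if a lever that had not tripped is moved (more than about 0.1 rad) (value of joint lever_b below 1.05 rad or value of joint lever_c above 0.15 rad).
It fails at once if a bystander is shifted more than 30 mm (distance of any of stone_grey, stone_tan, knife, oil_bottle, grit_jar, square, honing_block from where it was at the start of the episode above 0.03 m).
It also fails if it takes over 51 s, if anything falls off the work surface, if the arm or the gripper's body presses on something with over 40 N, if the wrist force passes 120 N, or if a joint passes its speed limit or range.

### The arm

A 6-joint arm with a two-finger parallel gripper is mounted at the origin on the work surface. World frame = base frame: x ahead of the robot, y to its left, z up, the work surface at z = 0. Lengths are in m, angles in degrees, forces in N, time in s.
With the tool pointing down it reaches from about 0.4 to 0.825 m from the base axis. Payload 7 kg.
Tool frame: the origin (TCP) lies midway between the tips of the shut fingers; the grasp point (between the pads) lies 19 mm behind it (hold_point_z is the distance from the TCP to the grasp point, in m); z points along the fingers, y is the line along which they close (so a half turn about z gives the same grasp; the last joint's range is limited). The gripper opens to 88 mm and grips with 3 to 60 N. Pads are 19 mm wide; open, the fingers measure 130 mm over their backs; the gripper's body (78 mm by 193 mm) begins 47 mm behind the grasp point.
Start: joints at [-52.936, 20.546, 0.682, 0, -70.136, -16.507], TCP at [0.237, -0.632, 0.198] pointing down, gripper open.
Joint ranges: [-176.03, 176.03], [-82.01, 121.73], [-58.28, 71.71], [-173.87, 95.51], [-174.79, -0.11], [-173.66, 173.66]. Speed limits (degrees/s): [136.94, 136.94, 172.46, 180, 180, 180].

### API

Orientations are given as [roll, pitch, yaw] about the fixed x, y, z axes, in that order (R = Rz(yaw) Ry(pitch) Rx(roll)).
In Python, from plant import get_state, capture, close_job, hold_point_z gives the robot as it stands.
- The arm moves only by the shell command python3 -m inch 'ROWS' [FORCE]. ROWS is text: rows parted by semicolons, each of 5 numbers parted by spaces: the shift along the tool's x, y, z normalised to -1 to 1, where 1 is 0.15 m, then the turn about the tool's z normalised to -1 to 1, where 1 is 360 degrees, then the opening, from 0 (shut) to 1 (fully open). In form: tx ty tz spin grip; .... A call has exactly 8 rows; each row shifts and turns the commanded pose from where the row before left it, along the tool's axes as they then stand; what a row does not reach is not made up. A row lasts 1/8 s, in which the tool goes at most 62.5 mm and 10.7 degrees, less where a joint would pass 70% of its speed; a pose out of reach is approached as far as the arm can. A call with a number of a shift or a turn outside -1 to 1 is refused whole. A call with a gripper value outside its range is refused whole. The fingers move at their own pace and stop on an object; FORCE is the grip in N (left out, the last holds). Time passes only in rows, so rows that do not move let the fingers close, or fill a call up. It gives the time, the measured TCP pose, the force, the opening and the grip force at its end, in the units of the state.
- get_state(): the state, without advancing time (a new reading comes with each control period).
- capture(name): name is "side" or "top" or "wrist"; returns a dict with "color" (420x560x3 uint8, blue, green, red), "mtx" (3x3 intrinsics, pixels), "R" (3x3) and "t" (3): a world point X has camera coordinates R X + t. Camera axes: x right, y down, z forward; pixel columns grow to the right and rows downward; lengths in m; the calibration is good to about 2 mm. The wrist camera is an equidistant fisheye: a pixel r from the principal point sees the ray r / f radians off the axis. A picture is of the moment at which its call begins. There is no depth.
- close_job(): hands the job in; it is judged then, once.
The state is a dict: "time_s": time; "joints": joint angles; "qd": joint speeds; "joint_torque": joint torques, N m; "tcp_pos": TCP position; "eef_rot": TCP orientation; "contact_force": force on the tool from outside, world axes, zero at the start; "moment": the same for the moment, N m; "gripper_width": finger opening in m; "gripper_force": force on a finger pad.
Only numpy, scipy, OpenCV 4.12 (cv2) and the standard library are available. Lean on these libraries where they do the work, as an engineer would, in place of code of your own. Each camera call takes 0.05 s, during which the arm holds its last target. There are 200 camera calls.

## Working session

There is one attempt and no reset: what is moved stays moved. The work goes in short steps, Python scripts to look and compute and a shell command to move; the robot and the scene stay as the last step left them, time stands still between calls to the robot, and variables do not carry over. Pictures are saved under pics/ and viewed, at most 10 in all, crops included, and the job is handed in when it is done.

```bash
ls; mkdir -p pics; python3 - <<'E'
from plant import *
import cv2,numpy as np
s=get_state();print({k:np.round(v,3).tolist() for k,v in s.items()}, hold_point_z)
for n in("top","side"):
    c=capture(n);cv2.imwrite(f"pics/{n}0.png",c["color"]);print(n,c["mtx"].tolist(),np.round(c["R"],4).tolist(),np.round(c["t"],4).tolist())
E
```

```text
pics
{'time_s': 0.0, 'joints': [-52.935, 20.593, 0.634, -0.02, -70.137, -16.505], 'qd': [0.053, 0.043, 0.01, 0.007, -0.133, -0.048], 'joint_torque': [0.002, -58.271, 29.307, 6.997, 0.007, -0.0], 'tcp_pos': [0.237, -0.632, 0.197], 'eef_rot': [179.903, -0.009, -159.447], 'contact_force': [0.494, 0.081, -0.21], 'moment': [0.036, -0.002, -0.065], 'gripper_force': 0.0, 'gripper_width': 0.088} 0.0188
top [[536.369895220111, 0.0, 289.59528662554675], [0.0, 536.369895220111, 203.82022028806713], [0.0, 0.0, 1.0]] [[0.003, -0.9998, 0.0172], [-0.9823, -0.0061, -0.1873], [0.1874, -0.0163, -0.9821]] [-0.0257, 0.5777, 1.636]
side [[435.6538861057057, 0.0, 273.1820514046423], [0.0, 435.6538861057057, 209.11159471740325], [0.0, 0.0, 1.0]] [[-0.8723, -0.4887, 0.0147], [-0.3295, 0.5655, -0.756], [0.3612, -0.6644, -0.6544]] [0.4901, 0.348, 1.1903]
```

View pics/top0.png

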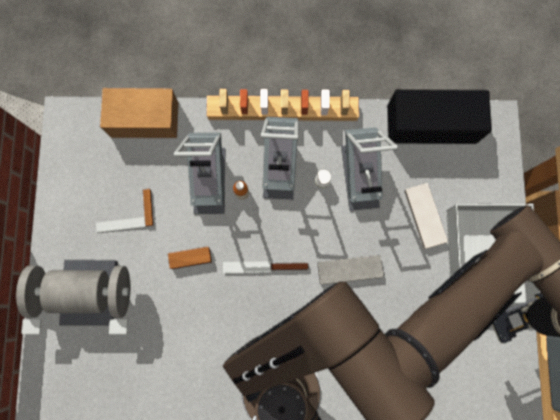

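View pics/side0.png

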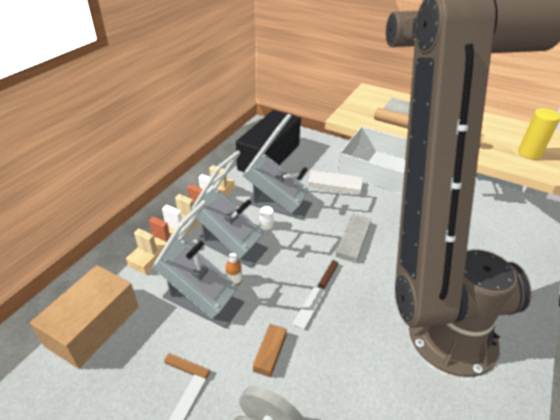

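Top view: three boxes at about (205,172), (280,160), (365,175), each with a hoop at its upper end. The right-hand lever is clearly off at (371,189). The other two need a closer look, so I'll enlarge both views.

```bash
python3 - <<'E'
import cv2
t=cv2.imread("pics/top0.png")[112:217,170:400];cv2.imwrite("pics/tc.png",cv2.resize(t,None,fx=3.4,fy=3.4,interpolation=cv2.INTER_CUBIC))
t=cv2.imread("pics/side0.png")[110:325,140:320];cv2.imwrite("pics/sc.png",cv2.resize(t,None,fx=2.7,fy=2.7,interpolation=cv2.INTER_CUBIC))
E
```

```text
(no output)
```

View pics/tc.png

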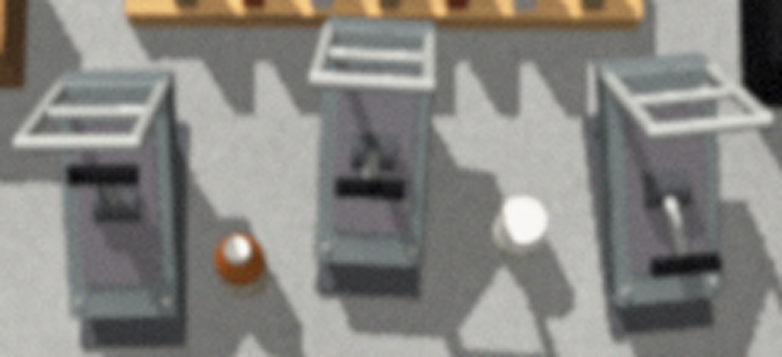

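View pics/sc.png

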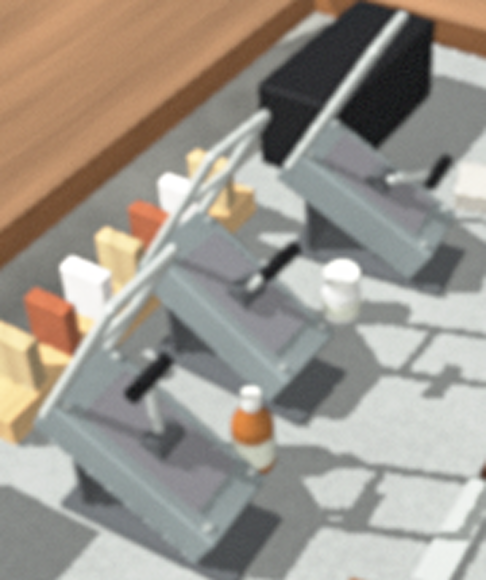

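Middle lever is the tripped one: the left one leans to its hoop (on), the right one lies towards the robot (off). In the crops, its bar is at top (370,188) and side (274,268), and its hoop top bar runs (312,76) to (432,81).

```bash
cat > h.py <<'E'
import numpy as np,cv2
from scipy.spatial.transform import Rotation as Ro
from plant import capture,get_state
def cam(n):
    c=capture(n);return [np.array(c[k],float) for k in("mtx","R","t")]
def tri(ct,cs,p,q):
    P=[c[0]@np.c_[c[1],c[2]] for c in(ct,cs)]
    X=cv2.triangulatePoints(*P,np.array(p,float),np.array(q,float));return (X[:3]/X[3]).ravel()
def ray(c,p,z):
    K,R,t=c;d=R.T@np.linalg.inv(K)@np.r_[p,1];o=-R.T@t;return o+d*(z-o[2])/d[2]
T=lambda u,v:(u/3.4+170-.35,v/3.4+112-.35)
S=lambda u,v:(u/2.7+140-.3,v/2.7+110-.3)
E
python3 - <<'E'
from h import *
ct,cs=cam("top"),cam("side")
np.set_printoptions(precision=4,suppress=True)
print("bars L M R",tri(ct,cs,T(103,175),S(149,377)),tri(ct,cs,T(370,188),S(274,263)),tri(ct,cs,T(686,264),S(439,172)))
for n,a,b in(("L",(18,141),(137,141)),("M",(312,77),(432,81)),("R",(653,131),(770,117))):
    A,B=ray(ct,T(*a),.345),ray(ct,T(*b),.345)
    y=np.arctan2(-(A-B)[0],(A-B)[1]);m=(A+B)/2
    print(n,"hoop",m,"len",np.linalg.norm(A-B),"yaw",np.degrees(y),"foot",m[:2]+.01*np.r_[np.cos(y),np.sin(y)])
# M: face corners bottom screws
for n,a,b in(("L",(83,302),(167,300)),("M",(326,247),(411,250)),("R",(627,296),(713,287))):
    A,B=ray(ct,T(*a),.07),ray(ct,T(*b),.07);print(n,A,B)
E
```

```text
bars L M R [0.6659 0.2389 0.2104] [0.6643 0.0128 0.1872] [ 0.6018 -0.2649  0.1608]
L hoop [0.6572 0.2387 0.345 ] len 0.0921463705350599 yaw 0.4562315029294235 foot [0.6672 0.2388]
M hoop [0.7094 0.0104 0.345 ] len 0.09412697629033197 yaw -1.5004277771300438 foot [0.7194 0.0101]
R hoop [ 0.6749 -0.2557  0.345 ] len 0.09300731879863286 yaw 7.496851077543326 foot [ 0.6848 -0.2544]
L [0.5837 0.2751 0.07  ] [0.5861 0.1983 0.07  ]
M [0.6369 0.053  0.07  ] [ 0.6346 -0.0256  0.07  ]
R [ 0.5925 -0.225   0.07  ] [ 0.6015 -0.3048  0.07  ]
```

```bash
python3 -m inch '0 0 -0.4 0 0; 0 0 -0.4 0 0; 0 0 -0.4 0 0; 0 0 -0.4 0 0; 0 0 -0.4 0 0; 0 0 0 0 0; 0 0 0 0 0; 0 0 0 0 0'; python3 -c "
from plant import *;print(get_state())"
```

```text
time_s: 1.2
tcp_pos: [0.237, -0.6317, 0.4966]
eef_rot: [179.8, -0.0, -159.4]
contact_force: [-0.4, 0.8, 0.2]
gripper_width: 0.0131
gripper_force: 0.0
{'time_s': 1.2, 'joints': array([-5.29347192e+01,  2.00021027e+01,  3.74323739e+01, -2.13165693e-02,
       -1.07594402e+02, -1.65027678e+01]), 'qd': array([-0.05415739, -0.09314157, -0.00099938,  0.12244636, -0.09887917,
       -0.01976633]), 'joint_torque': array([-3.83930944e-02, -5.88246202e+01,  3.02331877e+01,  7.17342362e+00,
        1.94200315e-03, -2.85440692e-04]), 'tcp_pos': array([ 0.23700094, -0.63174895,  0.49657316]), 'eef_rot': array([ 1.79836854e+02, -2.71229721e-02, -1.59431034e+02]), 'contact_force': array([-0.4471541 ,  0.82288654,  0.21603613]), 'moment': array([ 0.02062628, -0.01082916, -0.00486054]), 'gripper_force': 0.0, 'gripper_width': 0.013120427589704704}
```

Middle box: pivot about (0.719, 0.010, 0.12), yaw about -1.5°, lever about 0.44 rad, so tripped. Rows cannot tilt the tool directly. I'll move high and in front of the bench, then see how the arm behaves at the edge of its reach.

```bash
python3 -m inch '-0.33 0.19 0 0 0; -0.33 0.19 0 0 0; -0.33 0.19 0 0 0; -0.33 0.19 0 0 0; -0.33 0.19 0 0 0; -0.33 0.19 0 0 0; -0.33 0.19 0 0 0; -0.33 0.19 0 0 0'; python3 -m inch '-0.33 0.19 0 0 0; -0.33 0.19 0 0 0; 0 0 0 0.029 0; 0 0 0 0.029 0; 0 0 0 0 0; 0 0 0 0 0; 0 0 0 0 0; 0 0 0 0 0'; python3 -c "
from plant import *;print(get_state()['joints'])"
```

```text
time_s: 2.2
tcp_pos: [0.5283, -0.2777, 0.4974]
eef_rot: [180.0, -0.1, -159.4]
contact_force: [0.1, -0.6, -0.5]
gripper_width: 0.0005
gripper_force: 0.0
time_s: 3.2
tcp_pos: [0.6003, -0.1915, 0.4983]
eef_rot: [180.0, 0.0, 179.7]
contact_force: [-0.4, 0.2, 0.2]
gripper_width: 0.0004
gripper_force: 0.0
[ 2.65810719e-02  1.47813937e+01  3.03132034e+01 -1.61270575e-03
 -1.05528711e+02 -9.03000265e+01]
```

```bash
python3 -m inch '-0.4 0 0 0 0; -0.4 0 0 0 0; -0.4 0 0 0 0; -0.4 0 0 0 0; -0.4 0 0 0 0; -0.4 0 0 0 0; -0.4 0 0 0 0; 0 0 0 0 0'; python3 -c "
from plant import *;print(get_state()['joints'])"
```

```text
time_s: 4.2
tcp_pos: [0.903, -0.1709, 0.4169]
eef_rot: [-177.8, 6.4, 179.9]
contact_force: [0.1, 0.3, -0.7]
gripper_width: 0.0002
gripper_force: 0.0
[   2.4597769    46.2794547    71.5304911     2.66936438 -108.92652563
  -91.65219032]
```

```bash
python3 -m inch '-0.4 0 0 0 0; -0.4 0 0 0 0; -0.4 0 0 0 0; -0.4 0 0 0 0; 0 0 0 0 0; 0 0 0 0 0; 0 0 0 0 0; 0 0 0 0 0'; python3 -c "
from plant import *;print(get_state()['joints'])"
```

```text
time_s: 5.2
tcp_pos: [1.0098, -0.1532, 0.3768]
eef_rot: [-175.3, 15.5, -179.7]
contact_force: [-0.1, -1.2, 0.1]
gripper_width: 0.0005
gripper_force: 0.0
[  4.507297    50.50370217  71.68107287   5.85931353 -96.06700918
 -93.42932761]
```

```bash
python3 -m inch '-0.35 -0.1 -0.2 0 0; -0.35 -0.1 -0.2 0 0; -0.35 -0.1 -0.2 0 0; -0.35 -0.1 -0.2 0 0; -0.35 -0.1 -0.2 0 0; 0 0 0 0 0; 0 0 0 0 0; 0 0 0 0 0'; python3 -c "
from plant import *;print(get_state()['joints'])"
```

```text
time_s: 6.2
tcp_pos: [1.0343, -0.1815, 0.4903]
eef_rot: [-171.4, 27.4, -178.1]
contact_force: [0.1, -0.3, -0.8]
gripper_width: 0.0004
gripper_force: 0.0
[  4.22841325  45.93760903  71.62689663   9.66304876 -88.69068786
 -92.34084492]
```

The tilt builds up at the reach limit and then persists: it is now 27° forward with about 8° of sideways lean, which is good enough. Next I'll work out the shifts.

```bash
cat >> h.py <<'E'
piv=np.array([.719,.0105,.12]);yw=np.radians(-1.5)
Z=Ro.from_euler('z',yw).as_matrix()
U,Y,N=Z@[.866,0,.5],Z@[0,1,0],Z@[-.5,0,.866]
def rel():
    s=get_state();d=s["tcp_pos"]-piv;R=Ro.from_euler('xyz',s["eef_rot"],degrees=True).as_matrix()
    print("t",s["time_s"],"UYN mm",np.round([1e3*d@U,1e3*d@Y,1e3*d@N],1),"F UYN",np.round([s["contact_force"]@a for a in(U,Y,N)],1),"rot",np.round(s["eef_rot"],1))
    return s["tcp_pos"],R
def go(*tg):
    p,R=rel()
    for w in tg:
        q=piv+np.c_[U,Y,N]@np.array(w,float)/1e3
        print(w,"world",np.round(q,3),"units",np.round(R.T@(q-p)/.15,3),"mm",round(1e3*np.linalg.norm(q-p)));p=q
    print("tool axes in UYN\n",np.round(np.c_[U,Y,N].T@R,3))
E
python3 - <<'E'
from h import *
p,R=rel();q=np.r_[.58,0,.5];print("A",np.round(R.T@(q-p)/.15,3))
p=q
for w in((15,0,240),(15,0,75),(-32,0,65)):
    q=piv+np.c_[U,Y,N]@np.array(w)/1e3;print(w,q,np.round(R.T@(q-p)/.15,3));p=q
print(np.c_[U,Y,N].T@R)
E
```

```text
t 6.2 UYN mm [ 462.4 -183.7  160.6] F UYN [-0.3 -0.3 -0.7] rot [-171.4   27.4 -178.1]
A [ 2.624  1.08  -1.609]
(15, 0, 240) [0.61202667 0.0133012  0.33534   ] [0.312 0.241 1.05 ]
(15, 0, 75) [0.6944984 0.0111416 0.19245  ] [-0.05   0.132  1.091]
(-32, 0, 65) [0.65880863 0.01207617 0.16029   ] [0.31  0.026 0.078]
[[-0.99757464 -0.05744801 -0.03873704]
 [-0.05232805  0.99111602 -0.12227347]
 [ 0.04541727 -0.11994988 -0.99171836]]
```

```bash
python3 -m inch '0.26 0.11 -0.16 0 0; 0.26 0.11 -0.16 0 0; 0.26 0.11 -0.16 0 0; 0.26 0.11 -0.16 0 0; 0.26 0.11 -0.16 0 0; 0.26 0.11 -0.16 0 0; 0.26 0.11 -0.16 0 0; 0.26 0.11 -0.16 0 0'; python3 -m inch '0.26 0.11 -0.16 0 0; 0.26 0.11 -0.16 0 0; 0 0 0 0 0; 0 0 0 0 0; 0 0 0 0 0; 0 0 0 0 0; 0 0 0 0 0; 0 0 0 0 0'; python3 -c "
from h import *
go((10,0,240),(15,0,150),(15,0,75))
print(get_state()['joints'])
for n in ('top',): cv2.imwrite('pics/a_'+n+'.png',capture(n)['color'])"
```

```text
time_s: 7.2
tcp_pos: [0.6854, -0.0378, 0.5]
eef_rot: [-171.4, 27.4, -178.2]
contact_force: [-0.1, 1.7, 0.8]
gripper_width: 0.0001
gripper_force: 0.0
time_s: 8.2
tcp_pos: [0.597, -0.0015, 0.5021]
eef_rot: [-171.4, 27.4, -178.2]
contact_force: [-0.5, 0.7, -0.1]
gripper_width: 0.0002
gripper_force: 0.0
t 8.2 UYN mm [ 85.7 -15.2 391.7] F UYN [-0.5  0.7  0.2] rot [-171.4   27.4 -178.2]
(10, 0, 240) world [0.608 0.013 0.333] units [0.453 0.252 1.009] mm 170
(15, 0, 150) world [0.657 0.012 0.257] units [-0.06   0.071  0.594] mm 90
(15, 0, 75) world [0.694 0.011 0.192] units [-0.022  0.061  0.496] mm 75
tool axes in UYN
 [[-0.998 -0.056 -0.038]
 [-0.051  0.991 -0.124]
 [ 0.044 -0.121 -0.992]]
[  32.79382064   -8.71106586   -9.77282136   22.62091658  -70.77132879
 -127.17304933]
```

```bash
python3 -m inch '0.115 0.06 0.25 0 0; 0.115 0.06 0.25 0 0; 0.115 0.06 0.25 0 0; 0.11 0.06 0.25 0 0; -0.03 0.035 0.26 0 0; -0.03 0.035 0.26 0 0; 0 0 0 0 0; 0 0 0 0 0'; python3 -c "
from h import *
go((15,0,75),)
a,b=capture('side')['color'],capture('top')['color']
v=[cv2.resize(i[r:r+150,c:c+140],None,fx=2.8,fy=2.8,interpolation=cv2.INTER_CUBIC) for i,r,c in((a,130,170),(b,90,210))]
cv2.imwrite('pics/b.png',np.hstack(v))"
```

```text
time_s: 9.25
tcp_pos: [0.6511, 0.0121, 0.2695]
eef_rot: [-171.4, 27.5, -178.2]
contact_force: [1.0, 0.4, 0.8]
gripper_width: 0.0003
gripper_force: 0.0
t 9.25 UYN mm [ 15.9  -0.2 163.4] F UYN [1.2 0.4 0.2] rot [-171.4   27.5 -178.2]
(15, 0, 75) world [0.694 0.011 0.192] units [-0.019  0.073  0.585] mm 88
tool axes in UYN
 [[-0.998 -0.057 -0.037]
 [-0.052  0.991 -0.123]
 [ 0.043 -0.121 -0.992]]
```

View pics/b.png

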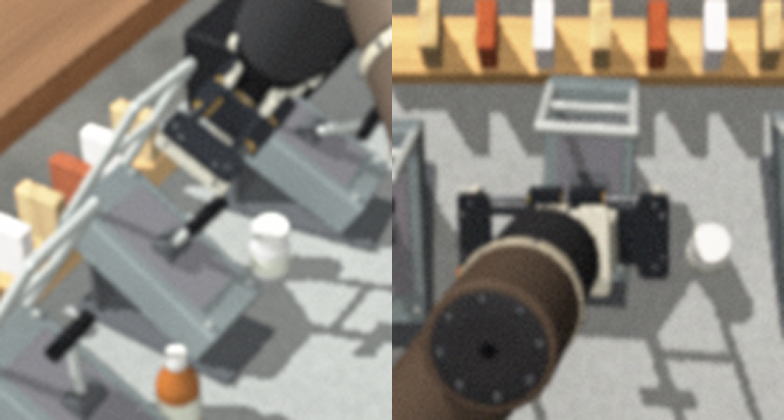

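The gripper is clear of the hoop, and its fingertip (side crop 215,183) sits just up-slope of the tripped bar (208,215). I'll insert now.

```bash
python3 -m inch '-0.006 0.015 0.12 0 0; -0.006 0.015 0.12 0 0; -0.006 0.015 0.12 0 0; -0.004 0.015 0.12 0 0; 0 0.015 0.11 0 0; 0 0 0 0 0; 0 0 0 0 0; 0 0 0 0 0'; python3 -c "
from h import *
go((-32,0,65),)"
```

```text
time_s: 10.35
tcp_pos: [0.6953, 0.0118, 0.1926]
eef_rot: [-171.4, 27.6, -178.2]
contact_force: [0.2, -0.5, 0.2]
gripper_width: 0.0004
gripper_force: 0.0
t 10.35 UYN mm [15.8  0.7 74.8] F UYN [ 0.3 -0.5  0.1] rot [-171.4   27.6 -178.2]
(-32, 0, 65) world [0.659 0.012 0.16 ] units [0.315 0.021 0.076] mm 49
tool axes in UYN
 [[-0.998 -0.056 -0.035]
 [-0.052  0.991 -0.122]
 [ 0.042 -0.12  -0.992]]
```

```bash
python3 -m inch '0.06 0.004 0.015 0 0; 0.06 0.004 0.015 0 0; 0.06 0.004 0.015 0 0; 0.06 0.004 0.015 0 0; 0.04 0.004 0.015 0 0; 0 0 0 0 0; 0 0 0 0 0; 0 0 0 0 0'; python3 -c "
from h import *
go((-32,0,65),)"
```

```text
time_s: 11.35
tcp_pos: [0.6631, 0.0117, 0.1616]
eef_rot: [-171.4, 27.5, -178.2]
contact_force: [-1.0, 0.6, 3.8]
gripper_width: 0.0002
gripper_force: 1.4
t 11.35 UYN mm [-27.6  -0.3  64. ] F UYN [1.  0.6 3.8] rot [-171.4   27.5 -178.2]
(-32, 0, 65) world [0.659 0.012 0.16 ] units [ 0.029  0.003 -0.006] mm 4
tool axes in UYN
 [[-0.998 -0.057 -0.037]
 [-0.052  0.991 -0.123]
 [ 0.044 -0.121 -0.992]]
```

```bash
python3 -m inch '0.015 0 0 0 0; 0.015 0 0 0 0; 0.015 0 0 0 0; 0 0 0 0 0; 0 0 0 0 0; 0 0 0 0 0; 0 0 0 0 0; 0 0 0 0 0'; python3 -c "
from h import *
go((-32,0,65),)"; python3 -m inch '0.01 0 0 0 0; 0.01 0 0 0 0; 0 0 0 0 0; 0 0 0 0 0; 0 0 0 0 0; 0 0 0 0 0; 0 0 0 0 0; 0 0 0 0 0'; python3 -c "
from h import *
go((-32,0,65),)
i=capture('side')['color']
cv2.imwrite('pics/c.png',cv2.resize(i[130:280,170:310],None,fx=3.5,fy=3.5,interpolation=cv2.INTER_CUBIC))"
```

```text
time_s: 12.35
tcp_pos: [0.6569, 0.0115, 0.1583]
eef_rot: [-171.4, 27.4, -178.2]
contact_force: [-0.4, 0.8, 1.0]
gripper_width: 0.0004
gripper_force: 0.7
t 12.35 UYN mm [-34.6  -0.7  64.2] F UYN [0.1 0.8 1.1] rot [-171.4   27.4 -178.2]
(-32, 0, 65) world [0.659 0.012 0.16 ] units [-0.017  0.003 -0.007] mm 3
tool axes in UYN
 [[-0.998 -0.057 -0.037]
 [-0.052  0.991 -0.123]
 [ 0.044 -0.121 -0.992]]
time_s: 13.35
tcp_pos: [0.6544, 0.0115, 0.1571]
eef_rot: [-171.4, 27.5, -178.2]
contact_force: [0.5, 0.0, 3.5]
gripper_width: 0.0006
gripper_force: 1.4
t 13.35 UYN mm [-37.4  -0.7  64.4] F UYN [2.1 0.1 2.8] rot [-171.4   27.5 -178.2]
(-32, 0, 65) world [0.659 0.012 0.16 ] units [-0.036  0.002 -0.006] mm 5
tool axes in UYN
 [[-0.998 -0.057 -0.037]
 [-0.052  0.991 -0.123]
 [ 0.044 -0.121 -0.992]]
```

View pics/c.png

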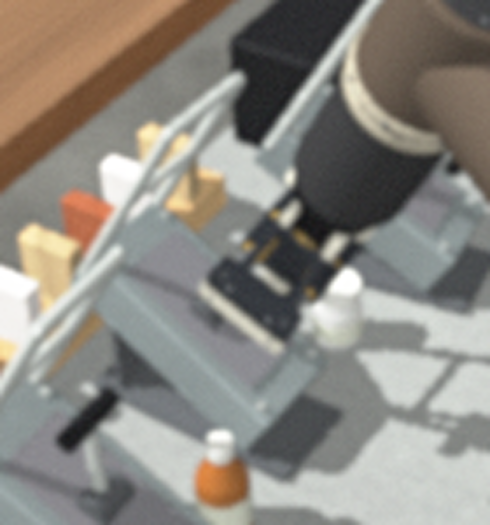

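Bar is hidden behind the gripper (tip near (240,330)); force is still only friction, so keep pushing until the stop shows.

```bash
python3 -m inch '0.01 0 0 0 0; 0.01 0 0 0 0; 0 0 0 0 0; 0 0 0 0 0; 0 0 0 0 0; 0 0 0 0 0; 0 0 0 0 0; 0 0 0 0 0'; python3 -c "
from h import *
rel()"; python3 -m inch '0.01 0 0 0 0; 0.01 0 0 0 0; 0 0 0 0 0; 0 0 0 0 0; 0 0 0 0 0; 0 0 0 0 0; 0 0 0 0 0; 0 0 0 0 0'; python3 -c "
from h import *
rel()"
```

```text
time_s: 14.4
tcp_pos: [0.6516, 0.0112, 0.1555]
eef_rot: [-171.4, 27.4, -178.2]
contact_force: [-1.7, 0.1, 1.1]
gripper_width: 0.0004
gripper_force: 0.9
t 14.4 UYN mm [-40.6  -1.1  64.5] F UYN [-0.9  0.   1.8] rot [-171.4   27.4 -178.2]
time_s: 15.4
tcp_pos: [0.6491, 0.0113, 0.1543]
eef_rot: [-171.4, 27.5, -178.2]
contact_force: [-0.1, 0.6, 1.1]
gripper_width: 0.0004
gripper_force: 0.5
t 15.4 UYN mm [-43.4  -1.1  64.7] F UYN [0.4 0.6 1. ] rot [-171.4   27.5 -178.2]
```

```bash
python3 -m inch '0.01 0 0 0 0; 0.01 0 0 0 0; 0.01 0 0 0 0; 0.01 0 0 0 0; 0 0 0 0 0; 0 0 0 0 0; 0 0 0 0 0; 0 0 0 0 0'; python3 -c "
from h import *
rel()
c=cam('top');w=capture('top')['color']
cv2.imwrite('pics/d.png',cv2.resize(w[120:220,220:340],None,fx=5,fy=5,interpolation=cv2.INTER_CUBIC))"
```

```text
time_s: 16.4
tcp_pos: [0.6437, 0.0111, 0.1515]
eef_rot: [-171.4, 27.4, -178.2]
contact_force: [-0.2, -0.8, 1.3]
gripper_width: 0.0006
gripper_force: 0.7
t 16.4 UYN mm [-49.5  -1.4  64.9] F UYN [ 0.5 -0.8  1.2] rot [-171.4   27.4 -178.2]
```

View pics/d.png

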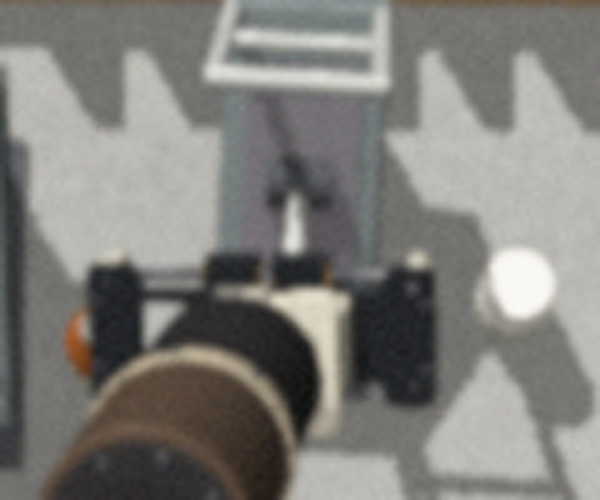

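The stem is now clearly swung down towards the robot (seen from (290,190) to (290,255)), but there is no stop force yet. Push on.

```bash
python3 -m inch '0.01 0 0 0 0; 0.01 0 0 0 0; 0.01 0 0 0 0; 0 0 0 0 0; 0 0 0 0 0; 0 0 0 0 0; 0 0 0 0 0; 0 0 0 0 0'; python3 -c "
from h import *
rel()"; python3 -m inch '0.01 0 0 0 0; 0.01 0 0 0 0; 0.01 0 0 0 0; 0 0 0 0 0; 0 0 0 0 0; 0 0 0 0 0; 0 0 0 0 0; 0 0 0 0 0'; python3 -c "
from h import *
rel()
c=capture('top');w=c['color'];p=np.array(c['R'])@get_state()['tcp_pos']+c['t'];p=np.array(c['mtx'])@p;print(p[:2]/p[2])
h=capture('side')['color']
cv2.imwrite('pics/e.png',np.hstack([cv2.resize(w[120:220,230:330],None,fx=4,fy=4,interpolation=cv2.INTER_CUBIC),cv2.resize(h[170:270,200:300],None,fx=4,fy=4,interpolation=cv2.INTER_CUBIC)]))"
```

```text
time_s: 17.5
tcp_pos: [0.6397, 0.0109, 0.1494]
eef_rot: [-171.4, 27.4, -178.2]
contact_force: [-0.6, -0.1, 1.8]
gripper_width: 0.0006
gripper_force: 0.9
t 17.5 UYN mm [-54.   -1.6  65.1] F UYN [ 0.4 -0.1  1.9] rot [-171.4   27.4 -178.2]
time_s: 18.5
tcp_pos: [0.6358, 0.0108, 0.1473]
eef_rot: [-171.4, 27.5, -178.2]
contact_force: [0.9, 1.0, -0.2]
gripper_width: 0.0005
gripper_force: 0.0
t 18.5 UYN mm [-58.4  -1.8  65.3] F UYN [ 0.7  1.  -0.6] rot [-171.4   27.5 -178.2]
[278.88318191 179.0081903 ]
```

View pics/e.png

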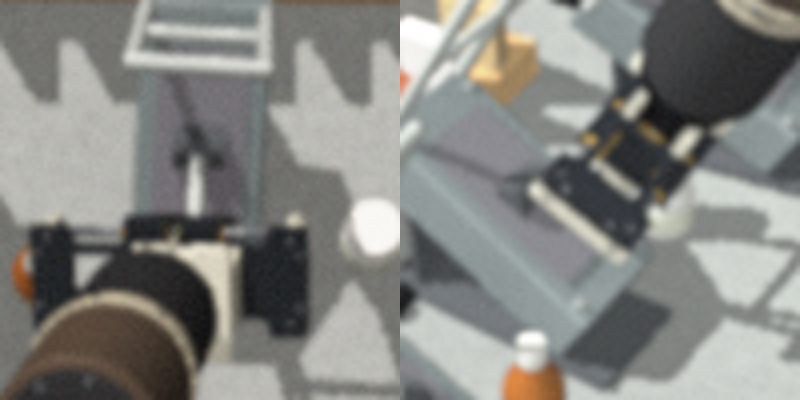

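Contact was lost, so the tip may have ridden over the bar. I'll back off along the tool axis and look.

```bash
python3 -m inch '0 0 -0.2 0 0; 0 0 -0.25 0 0; 0.1 0 -0.3 0 0; 0.3 0 -0.2 0 0; 0.3 0 0 0 0; 0 0 0 0 0; 0 0 0 0 0; 0 0 0 0 0'; python3 -c "
from h import *
rel()
w=capture('top')['color'];h=capture('side')['color']
cv2.imwrite('pics/f.png',np.hstack([cv2.resize(w[120:220,230:330],None,fx=4,fy=4,interpolation=cv2.INTER_CUBIC),cv2.resize(h[170:270,200:300],None,fx=4,fy=4,interpolation=cv2.INTER_CUBIC)]))"
```

```text
time_s: 19.6
tcp_pos: [0.4778, 0.0274, 0.2244]
eef_rot: [-171.4, 27.5, -178.2]
contact_force: [-0.2, 0.0, -0.1]
gripper_width: 0.0003
gripper_force: 0.0
t 19.6 UYN mm [-156.9   10.6  211.2] F UYN [-0.2  0.   0. ] rot [-171.4   27.5 -178.2]
```

View pics/f.png

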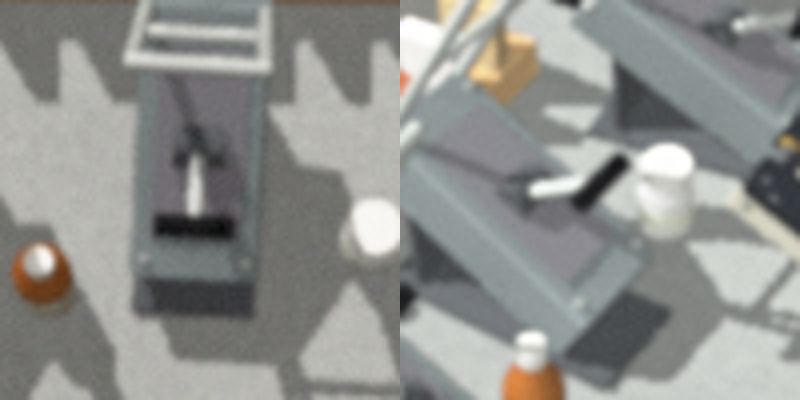

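Lever is now well towards the robot: bar at about (194,226) in the top crop and (600,183) in the side crop. I'll measure its angle by dark-blob centroids, with the right-hand (off) lever as reference.

```bash
cat >> h.py <<'E'
def dark(n,u,v,w=14,img=None):
    i=(capture(n)['color'] if img is None else img).max(2);u,v=int(u),int(v)
    m=np.uint8(i<48);x0,y0=u-w,v-w
    k,l,st,ce=cv2.connectedComponentsWithStats(m[y0:v+w,x0:u+w])
    j=1+np.argmin([np.hypot(*(ce[q]-w))-st[q,4]*.05 for q in range(1,k)]);return ce[j]+[x0,y0],int(st[j,4])
E
python3 - <<'E'
from h import *
t0,s0=cv2.imread("pics/top0.png"),cv2.imread("pics/side0.png")
ct,cs=cam("top"),cam("side")
def b(nm,p,q,it=None,is_=None):
    a,c=dark("top",*p,img=it),dark("side",*q,img=is_);X=tri(ct,cs,a[0],c[0]);print(nm,a,c,np.round(X,4));return X
off=b("M now",(278.5,176.5),(250,215.7));mid=b("M0",T(370,188),S(274,263),t0,s0);L=b("L",T(103,175),S(149,377),t0,s0);R=b("R",T(686,264),S(439,172),t0,s0)
def ang(X,p,y):
    y=np.radians(y);d=X-p;dx=d[0]*np.cos(y)+d[1]*np.sin(y);u,n=dx*.866+d[2]*.5,-.5*dx+d[2]*.866
    return round(np.arctan2(u,n)+.6,3),round(np.hypot(u,n),4)
print(ang(off,piv,-1.5),ang(mid,piv,-1.5),ang(L,np.r_[.6672,.2388,.12],.5),ang(R,np.r_[.6848,-.2544,.12],7.5))
# lower screws, all boxes
E
```

```text
M now (array([278.03658537, 176.37804878]), 82) (array([249.33333333, 215.72222222]), 36) [0.6393 0.0133 0.1655]
M0 (array([278.88235294, 166.94117647]), 85) (array([243.475, 206.325]), 40) [0.6611 0.0108 0.1914]
L (array([199.4516129 , 163.10752688]), 93) (array([194.5       , 249.93055556]), 72) [0.6661 0.2404 0.2095]
R (array([371.25609756, 189.5       ]), 82) (array([302.08695652, 172.95652174]), 23) [ 0.6013 -0.2639  0.1632]
(np.float64(0.071), np.float64(0.0918)) (np.float64(0.443), np.float64(0.0919)) (np.float64(1.112), np.float64(0.0895)) (np.float64(0.028), np.float64(0.0945))
```

The bar now reads 0.07 rad, too close to the 0.1 limit. Its position relative to the TCP says the tip rode over it, so the fingers work about 20 mm shallower than I reckoned. I'll repeat the off push about 20 mm deeper.

```bash
python3 - <<'E'
from h import *
go((5,0,211),(5,0,45),(-30,0,45))
s=get_state()
R=Ro.from_euler('xyz',s["eef_rot"],degrees=True).as_matrix()
w=capture('wrist');i=w['color'].copy();K,Rw,t=[np.array(w[k],float) for k in('mtx','R','t')]
for dz,c in((0,(0,0,255)),(-.0188,(0,255,0))):
    q=Rw@(s['tcp_pos']+R[:,2]*dz)+t;th=np.arctan2(np.hypot(q[0],q[1]),q[2]);r=K[0,0]*th;p=K[:2,2]+r*q[:2]/np.hypot(q[0],q[1]);print(p,q)
    cv2.drawMarker(i,tuple(int(x) for x in p),c,cv2.MARKER_CROSS,8)
cv2.imwrite('pics/w.png',i)
E
```

```text
t 19.9 UYN mm [-157.8   10.1  210.9] F UYN [0.3 0.6 0.2] rot [-171.3   27.4 -178.2]
(5, 0, 211) world [0.618 0.013 0.305] units [-1.079 -0.128 -0.033] mm 163
(5, 0, 45) world [0.701 0.011 0.161] units [-0.049  0.135  1.097] mm 166
(-30, 0, 45) world [0.671 0.012 0.144] units [0.233 0.013 0.009] mm 35
tool axes in UYN
 [[-0.998 -0.056 -0.038]
 [-0.051  0.991 -0.124]
 [ 0.044 -0.122 -0.992]]
[278.79813236 237.50080995] [-0.0009741   0.02096174  0.20118973]
[278.68227617 250.11165939] [-0.00095537  0.02629643  0.18316251]
```

View pics/w.png

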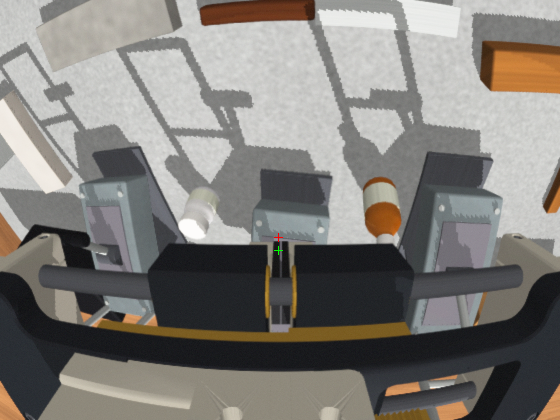

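Wrist view: the closed tips are at about (280,240), on the computed TCP (red cross), and they are narrow. Re-enter up-slope of the lever and deeper.

```bash
python3 -m inch '-0.27 -0.03 -0.01 0 0; -0.27 -0.03 -0.01 0 0; -0.27 -0.03 -0.01 0 0; -0.27 -0.03 -0.01 0 0; -0.02 0.04 0.25 0 0; -0.02 0.04 0.25 0 0; 0 0 0 0 0; 0 0 0 0 0'; python3 -c "
from h import *
rel()"; python3 -m inch '0 0.015 0.15 0 0; 0 0.015 0.15 0 0; 0 0.015 0.15 0 0; 0 0.015 0.15 0 0; 0 0 0 0 0; 0 0 0 0 0; 0 0 0 0 0; 0 0 0 0 0'; python3 -c "
from h import *
go((-30,0,45))"
```

```text
time_s: 20.95
tcp_pos: [0.6577, 0.0165, 0.2423]
eef_rot: [-171.4, 27.5, -178.2]
contact_force: [-0.2, -0.0, 0.2]
gripper_width: 0.0007
gripper_force: 0.0
t 20.95 UYN mm [  7.9   4.4 136.6] F UYN [-0.1 -0.   0.3] rot [-171.4   27.5 -178.2]
time_s: 21.95
tcp_pos: [0.6996, 0.0138, 0.1627]
eef_rot: [-171.4, 27.5, -178.1]
contact_force: [-0.4, -0.1, 0.2]
gripper_width: 0.0004
gripper_force: 0.0
t 21.95 UYN mm [ 4.5  2.8 46.7] F UYN [-0.2 -0.1  0.4] rot [-171.4   27.5 -178.1]
(-30, 0, 45) world [0.671 0.012 0.144] units [ 0.23  -0.004  0.022] mm 35
tool axes in UYN
 [[-0.998 -0.057 -0.036]
 [-0.052  0.991 -0.122]
 [ 0.042 -0.12  -0.992]]
```

```bash
python3 -m inch '0.04 0 0 0 0; 0.04 0 0 0 0; 0.04 0 0 0 0; 0.02 0 0 0 0; 0 0 0 0 0; 0 0 0 0 0; 0 0 0 0 0; 0 0 0 0 0'; python3 -c "
from h import *
rel()"; python3 -m inch '0.02 0 0 0 0; 0.02 0 0 0 0; 0.02 0 0 0 0; 0 0 0 0 0; 0 0 0 0 0; 0 0 0 0 0; 0 0 0 0 0; 0 0 0 0 0'; python3 -c "
from h import *
rel()"
```

```text
time_s: 22.95
tcp_pos: [0.6809, 0.0128, 0.1519]
eef_rot: [-171.4, 27.5, -178.2]
contact_force: [1.0, -0.0, 0.1]
gripper_width: 0.0006
gripper_force: 0.0
t 22.95 UYN mm [-17.1   1.3  46.7] F UYN [ 0.9 -0.  -0.4] rot [-171.4   27.5 -178.2]
time_s: 23.95
tcp_pos: [0.6728, 0.0126, 0.1477]
eef_rot: [-171.4, 27.5, -178.2]
contact_force: [0.0, 0.1, -0.4]
gripper_width: 0.0008
gripper_force: 0.0
t 23.95 UYN mm [-26.2   0.9  47.1] F UYN [-0.2  0.1 -0.4] rot [-171.4   27.5 -178.2]
```

```bash
python3 -m inch '0.02 0 0 0 0; 0.02 0 0 0 0; 0.02 0 0 0 0; 0 0 0 0 0; 0 0 0 0 0; 0 0 0 0 0; 0 0 0 0 0; 0 0 0 0 0'; python3 -c "
from h import *
rel()
ct,cs=cam('top'),cam('side');s=get_state();w,h=capture('top')['color'],capture('side')['color']
print(w[150:190:2,278].max(1))
# bar dark pixels still visible from above?
for v in range(160,186,2): print(v,w[v,264:294:2].max(1))"
```

```text
time_s: 24.95
tcp_pos: [0.665, 0.0126, 0.1437]
eef_rot: [-171.4, 27.5, -178.1]
contact_force: [3.6, 1.9, -0.2]
gripper_width: 0.0005
gripper_force: 1.7
t 24.95 UYN mm [-35.    0.7  47.5] F UYN [ 2.9  2.  -2. ] rot [-171.4   27.5 -178.1]
[ 90  56  60  67  83 164 191 114  29  32 140 221 217 166  69  35  31  28
  30  25]
160 [133 125 123 119 111  59  65 164 119  58  56  80  92 108 119]
162 [128 124 114 113 116  91  89 191 137  80  76  82  93 104 117]
164 [ 78  84  78  73 103  88  57 114  83  60  65  85  91  95 122]
166 [ 47  43  43  55 107  66  36  29  31  33  48  82  86  83  99]
168 [ 40  39  40  58 108  67  33  32  30  33  63  68  70  63  68]
170 [ 99  97 100 128 164  89  80 140 143 143 137  95  81  64  69]
172 [ 82  76  87 133 147 181 209 221 226 223 222 182 177  62  47]
174 [ 46  45  45  47  54 116 198 217 220 217 220 192 169  51  38]
176 [ 45  46  44  43  39  39  75 166 214 220 217 183 117  43  38]
178 [ 45  43  45  38  40  38  33  69 168 217 214 177 100  44  40]
180 [ 46  42  42  41  37  41  41  35  87 188 216 176 101  42  38]
182 [126  80  45  35  40  33  32  31  34 128 219 181 100  44  33]
184 [182 163 118  58  38  35  30  28  28  87 206 185 100  44  27]
```

Contact now (+U force, grip force 1.7). Push on towards the stop.

```bash
python3 -m inch '0.01 0 0 0 0; 0.01 0 0 0 0; 0.01 0 0 0 0; 0 0 0 0 0; 0 0 0 0 0; 0 0 0 0 0; 0 0 0 0 0; 0 0 0 0 0'; python3 -c "
from h import *
rel()";  python3 -m inch '0.01 0 0 0 0; 0.01 0 0 0 0; 0.01 0 0 0 0; 0 0 0 0 0; 0 0 0 0 0; 0 0 0 0 0; 0 0 0 0 0; 0 0 0 0 0'; python3 -c "
from h import *
rel()"
```

```text
time_s: 26.15
tcp_pos: [0.6622, 0.0121, 0.143]
eef_rot: [-171.4, 27.6, -178.2]
contact_force: [9.9, -1.1, 1.0]
gripper_width: 0.0002
gripper_force: 4.2
t 26.15 UYN mm [-37.7   0.2  48.3] F UYN [ 9.1 -0.8 -4.1] rot [-171.4   27.6 -178.2]
time_s: 27.15
tcp_pos: [0.6609, 0.0126, 0.1438]
eef_rot: [-171.4, 27.9, -178.2]
contact_force: [18.7, -2.7, 5.3]
gripper_width: 0.0002
gripper_force: 8.4
t 27.15 UYN mm [-38.4   0.6  49.6] F UYN [18.9 -2.2 -4.8] rot [-171.4   27.9 -178.2]
```

Stop reached (19 N, no further travel): fully off. Now lift out, go round to the down-slope side, and throw it on.

```bash
python3 -m inch '-0.1 0 0 0 0; 0 -0.02 -0.2 0 0; 0 -0.03 -0.25 0 0; 0 -0.03 -0.2 0 0; 0.2 0 0 0 0; 0.3 0 0 0 0; 0.1 0 0 0 0; 0 0 0 0 0'; python3 -c "
from h import *
go((-98,0,45),(35,0,48))"
```

```text
time_s: 28.15
tcp_pos: [0.5438, 0.0103, 0.1914]
eef_rot: [-171.3, 27.4, -178.1]
contact_force: [1.1, 0.4, -0.1]
gripper_width: 0.0003
gripper_force: 0.0
t 28.15 UYN mm [-116.    -4.8  149.4] F UYN [ 0.9  0.5 -0.6] rot [-171.3   27.4 -178.1]
(-98, 0, 45) world [0.612 0.013 0.11 ] units [-0.152  0.109  0.681] mm 106
(35, 0, 48) world [0.725 0.01  0.179] units [-0.884 -0.053 -0.054] mm 133
tool axes in UYN
 [[-0.998 -0.057 -0.038]
 [-0.052  0.991 -0.124]
 [ 0.045 -0.122 -0.992]]
```

```bash
python3 -m inch '-0.03 0.022 0.137 0 0; -0.03 0.022 0.137 0 0; -0.03 0.022 0.136 0 0; -0.03 0.022 0.136 0 0; -0.03 0.021 0.135 0 0; 0 0 0 0 0; 0 0 0 0 0; 0 0 0 0 0'; python3 -c "
from h import *
go((35,0,48))"
```

```text
time_s: 29.15
tcp_pos: [0.5968, 0.0064, 0.1213]
eef_rot: [-171.9, 26.5, -177.6]
contact_force: [0.1, 0.2, 1.0]
gripper_width: -0.0001
gripper_force: 0.0
t 29.15 UYN mm [-105.    -7.3   62.1] F UYN [0.6 0.2 0.8] rot [-171.9   26.5 -177.6]
(35, 0, 48) world [0.725 0.01  0.179] units [-0.939 -0.004  0.039] mm 141
tool axes in UYN
 [[-0.996 -0.067 -0.053]
 [-0.061  0.992 -0.111]
 [ 0.06  -0.107 -0.992]]
```

```bash
python3 -m inch '-0.05 0.02 0 0 0; -0.05 0.02 0.03 0 0; -0.04 0.02 0.04 0 0; 0 0 0.04 0 0; 0 0 0.02 0 0; 0 0 0 0 0; 0 0 0 0 0; 0 0 0 0 0'; python3 -c "
from h import *
go((35,0,48));print(get_state()['joints'])"
```

```text
time_s: 30.15
tcp_pos: [0.6243, 0.013, 0.1147]
eef_rot: [-172.0, 26.2, -177.6]
contact_force: [0.1, -0.4, 0.3]
gripper_width: 0.0004
gripper_force: 0.0
t 30.15 UYN mm [-84.7   0.1  42.8] F UYN [ 0.3 -0.4  0.2] rot [-172.    26.2 -177.6]
(35, 0, 48) world [0.725 0.01  0.179] units [-0.792 -0.058 -0.081] mm 120
tool axes in UYN
 [[-0.996 -0.068 -0.059]
 [-0.061  0.992 -0.11 ]
 [ 0.066 -0.106 -0.992]]
[  15.59293342    6.12842753  -55.47974794   71.96187874  -14.36414575
 -173.60232289]
```

```bash
python3 -m inch '-0.08 -0.006 -0.005 0 0; -0.08 -0.006 -0.005 0 0; -0.08 -0.006 -0.005 0 0; -0.08 -0.006 -0.005 0 0; -0.08 -0.006 -0.005 0 0; -0.08 -0.006 -0.005 0 0; -0.08 -0.006 -0.005 0 0; 0 0 0 0 0'; python3 -c "
from h import *
go((35,0,48));print(get_state()['joints'])"
```

```text
time_s: 31.15
tcp_pos: [0.6969, 0.0104, 0.1565]
eef_rot: [-171.9, 26.1, -177.6]
contact_force: [-0.5, -0.2, -1.0]
gripper_width: 0.0005
gripper_force: 0.5
t 31.15 UYN mm [-0.9 -0.7 42.6] F UYN [-0.9 -0.2 -0.6] rot [-171.9   26.1 -177.6]
(35, 0, 48) world [0.725 0.01  0.179] units [-0.236 -0.015 -0.051] mm 36
tool axes in UYN
 [[-0.996 -0.067 -0.06 ]
 [-0.06   0.992 -0.111]
 [ 0.067 -0.107 -0.992]]
[  21.83448802   10.07036826  -40.58615872   44.47762591  -23.32165667
 -150.20701227]
```

```bash
python3 -m inch '-0.04 0 -0.005 0 0; -0.04 0 -0.005 0 0; -0.04 0 -0.005 0 0; -0.04 0 -0.005 0 0; 0 0 0 0 0; 0 0 0 0 0; 0 0 0 0 0; 0 0 0 0 0'; python3 -c "
from h import *
go((35,0,48))"; python3 -m inch '-0.02 0 0 0 0; -0.02 0 0 0 0; -0.02 0 0 0 0; 0 0 0 0 0; 0 0 0 0 0; 0 0 0 0 0; 0 0 0 0 0; 0 0 0 0 0'; python3 -c "
from h import *
go((35,0,48))"
```

```text
time_s: 32.15
tcp_pos: [0.7166, 0.0115, 0.1694]
eef_rot: [-171.9, 26.0, -177.6]
contact_force: [-7.2, 1.2, -4.3]
gripper_width: 0.0005
gripper_force: 4.3
t 32.15 UYN mm [22.6  0.9 44. ] F UYN [-8.4  1.  -0.1] rot [-171.9   26.  -177.6]
(35, 0, 48) world [0.725 0.01  0.179] units [-0.08  -0.014 -0.031] mm 13
tool axes in UYN
 [[-0.996 -0.068 -0.061]
 [-0.06   0.992 -0.111]
 [ 0.068 -0.107 -0.992]]
time_s: 33.15
tcp_pos: [0.7178, 0.0108, 0.1692]
eef_rot: [-171.8, 25.5, -177.7]
contact_force: [-51.2, 16.3, 6.9]
gripper_width: 0.0003
gripper_force: 21.9
t 33.15 UYN mm [23.6  0.2 43.3] F UYN [-41.3  14.9  31.8] rot [-171.8   25.5 -177.7]
(35, 0, 48) world [0.725 0.01  0.179] units [-0.073 -0.01  -0.036] mm 12
tool axes in UYN
 [[-0.995 -0.068 -0.07 ]
 [-0.06   0.992 -0.114]
 [ 0.077 -0.109 -0.991]]
```

Solid stop at 51 N, so back away towards the robot at once and lift clear. Then measure.

```bash
python3 -m inch '0.08 0 0 0 0; 0.15 0 0 0 0; 0.15 0 -0.1 0 0; 0.1 0 -0.25 0 0; 0.1 0 -0.3 0 0; 0.3 0 -0.2 0 0; 0.3 0 0 0 0; 0 0 0 0 0'; python3 - <<'E'
from h import *
rel();ct,cs=cam('top'),cam('side')
def ang(X,p,y):
    y=np.radians(y);d=X-p;dx=d[0]*np.cos(y)+d[1]*np.sin(y);u,n=dx*.866+d[2]*.5,-.5*dx+d[2]*.866
    return round(np.arctan2(u,n)+.6,3),round(np.hypot(u,n),4)
bx={"L":(np.r_[.6672,.2388,.12],.5),"M":(piv,-1.5),"R":(np.r_[.6848,-.2544,.12],7.5)}
for k,e in(("L",1.2),("M",1.2),("R",0)):
    p,y=bx[k];a=e-.6;Q=Ro.from_euler('z',y,degrees=True).as_matrix()
    X=p+Q@(.09*(np.sin(a)*np.r_[.866,0,.5]+np.cos(a)*np.r_[-.5,0,.866]))
    pr=lambda c:(lambda v:v[:2]/v[2])(c[0]@(c[1]@X+c[2]))
    A,B=dark('top',*pr(ct)),dark('side',*pr(cs));print(k,pr(ct),A,pr(cs),B)
    print(ang(tri(ct,cs,A[0],B[0]),p,y))
for n in('top','side'):cv2.imwrite(f'pics/g{n}.png',capture(n)['color'])
E
```

```text
time_s: 34.15
tcp_pos: [0.5095, 0.0218, 0.2109]
eef_rot: [-172.1, 26.3, -177.5]
contact_force: [0.8, 0.2, 0.1]
gripper_width: 0.0005
gripper_force: 0.0
t 34.15 UYN mm [-136.2    5.8  183.6] F UYN [ 0.7  0.3 -0.3] rot [-172.1   26.3 -177.5]
L [200.13217131 160.57794277] (array([199.53763441, 163.10752688]), 93) [192.15700681 248.30728305] (array([194.64102564, 249.79487179]), 78)
(np.float64(1.11), np.float64(0.0898))
M [279.2224028 144.0015947] (array([279.09756098, 145.24390244]), 82) [224.85986935 194.47905896] (array([226.77777778, 194.6       ]), 45)
(np.float64(1.14), np.float64(0.092))
R [371.43555591 189.0268038 ] (array([371.23170732, 189.65853659]), 82) [301.03973046 173.45719355] (array([300.5, 174.5]), 2)
(np.float64(-0.049), np.float64(0.0879))
```

```bash
python3 -c "
from plant import *
print(close_job())"
```

```text
the job is handed in; nothing more can be done
None
```

I reset the middle switch, the one that had tripped: its lever was pushed down to the off stop (19 N, no further travel), then thrown up to the on stop (51 N, hard stop), and the job was handed in at about 34 s with the arm clear; the cameras read that lever at 1.14 rad, the left still on at 1.11 and the right still off, and I saw nothing else shift, though I didn't measure the loose items and the hand-in gave no verdict.

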